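Close the bench caliper onto a lens tube

ROBOT

A 6-joint arm with a two-finger parallel gripper is mounted at the origin on the work surface. World frame = base frame: x ahead of the robot, y to its left, z up, the work surface at z = 0. Lengths are in m, angles in rad, forces in N, time in s.
With the tool pointing down it reaches from about 0.2 to 0.875 m from the base axis. Payload 3.4 kg.
Tool frame: the origin (TCP) lies between the finger pads; the fingertips stand 25 mm ahead of it and the grasp point (between the pads) lies 6 mm ahead of it (r.nose_length is the z of the fingertips in the tool frame, in m); z points along the fingers, x is the direction in which the jaws open and shut, and the axes are right-handed (so a half turn about z gives the same grasp; the last joint's range is limited). The gripper opens to 94 mm and grips with 3 to 60 N. Pads are 16 mm wide; open, the fingers measure 119 mm over their backs; the gripper's body (75 mm by 177 mm) begins 78 mm behind the grasp point.
Start: joints at [-0.121, 0.276, 1.505, -0, 1.361, -0.121], TCP at [0.575, -0, 0.23] pointing down, gripper open.
Joint ranges: [-2.89, 2.89], [-0.75, 2.08], [0.22, 2.7], [-1.18, 4.32], [0.11, 2.71], [-2.7, 2.7]. Speed limits (rad/s): [2.57, 2.57, 3.14, 3.14, 3.14, 3.14].

INTERFACE

Orientations are given as a unit quaternion [w, x, y, z].
In Python, from plant import r, gripper_to, inverse_kinematics, vision, models, telemetry gives the robot as it stands. Calls block until the motion is done:
- r.move_to(position, orientation): joint-space move of the TCP to a pose.
- r.move_l(position, rot=None, vel=0.15, guard=None): straight line of the TCP; rot=None keeps the orientation; vel is the mean speed in m/s. With guard (N) it stops when the force on the tool has changed by that much, and returns True; else False.
- r.movej(angles): joint-space move.
- gripper_to(opening, f_grip=None): finger opening in m; f_grip is the grip in N (None keeps the last); returns when the fingers have stopped.
- r.hold(seconds).
- inverse_kinematics(position, orientation): joint angles nearest the present ones, or None.
- vision.snapshot(name): name is "scene" or "side" or "wrist"; returns the picture (480x640x3 uint8, red, green, blue); there is no depth.
- vision.get_calibration(name): a dict with "fx", "fy", "cx", "cy" (pixels), "position" and "orientation" of the camera in the world. Camera axes: x right, y down, z forward; pixel columns grow to the right and rows downward; lengths in m; the calibration is good to about 2 mm. A picture is of the moment at which its call begins: read the wrist's pose just before it. get_calibration takes no time and is no camera call; for the wrist camera it gives the pose at the moment of the call.
A pose or a line that the arm cannot do raises r.PlanningError and nothing moves.
- r.sign_off(): hands the job in, once; it reports no verdict.
Trained networks look in the newest picture that a camera, given by its name, has taken for a name from the list of things; names that differ only in an ending like _2 or _b are one class to them, and where a whole thing is asked for, a point or a joint stands for the part that bears it (a point fixed in the world has none). Each returns a list of dicts, best first, with "score" (0 to 1); they miss things now and then, are a little off and sometimes report something else, mostly with a low value. They report only what shows in the picture. A call takes as long as a camera call.
- models.boxes_of(thing, camera): "at" ([x, y, z] in m, in world coordinates, good to about 4 mm: the middle of the surface that is visible of it).
- models.regions_of(thing, camera): "pixels" (480x640 bool, what is visible of it).
- models.mark_of(thing, camera): "at" ([x, y, z] in m, in world coordinates, good to about 4 mm: a listed point, or the origin of a listed thing).
Readings, each from a call of its own:
- telemetry.current_t(): time.
- telemetry.current_joints(): joint angles.
- telemetry.current_dq(): joint speeds.
- telemetry.current_joint_efforts(): joint torques, N m.
- telemetry.current_ee_pos(): TCP position.
- telemetry.current_tool_rot(): TCP orientation.
- telemetry.current_wrist_force(): force on the tool from outside, world axes, zero at the start.
- telemetry.current_torque(): the same for the moment, N m.
- telemetry.current_opening(): finger opening in m.
Only numpy, scipy, OpenCV 4.12 (cv2) and the standard library are available. Lean on these libraries where they do the work, as an engineer would, in place of code of your own. Each camera call takes 0.05 s, during which the arm holds its last target. There are 200 camera calls.

TASK

Measure the hollow lens tube with the bench caliper: stand the tube upright on the caliper's plate between the open jaws and let go of it (set it down, do not drop it), then slide the moving jaw by its thumb post until both jaws bear on the tube with a light pressure of about 5 N, never so hard that the jaw cocks (a degree is too much). Let go and leave the caliper closed on the standing tube, ready to be read; leave the other things on the bench alone.

Things in the scene. Friction and masses are not known exactly. Their poses are not given: they have to be found in the camera images.
- tube_center (a point): The hollow aluminium lens tube to be measured: wall 4 mm, 90 mm tall; its outside diameter is not known exactly, somewhere from 27 to 41 mm (it is to be read off the caliper afterwards), about 0.09 kg, standing on end on the table at the start. This point is its centre, half-way up on the axis (45 mm above its foot).
- tube: The same lens tube; this origin is the centre of its foot, z up along the tube.
- gauge: Bench caliper fixed to the table, at a new place and angle each time. Dark steel plate, x -65..65, y -145..125 mm, top 8 mm above the table; the part stands on it. Origin on the table, z up. Steel beam along y at x 18..42 mm, top at 28 mm. The jaws reach from the beam toward -x. Plate free between the jaws for x -65..18 mm; a tube axis at x = -42..+6 mm is between them, -10..-15 is good.
- fixed_jaw: The fixed jaw: a steel bar 14 mm thick, fixed to the gauge, to x = -45 mm, 9..31 mm above the table. Its measuring face is the plane y = +90 mm and looks to -y; the moving jaw, as high and as long, closes toward +y. Origin and axes are the gauge's.
- carriage (a joint): Opening of the caliper in m: the gap between the jaw faces, 0 shut, 0.125 fully open, 0.08 to 0.115 at the start. The moving jaw's face is at gauge y = 0.090 m minus this. The carriage slides along the gauge's y with about 3 N of friction and stays where it is left.
- thumb_post (a point): Centre of the black thumb post that moves the carriage: 24 mm (gauge x) by 16 mm (gauge y), from 38 to 70 mm above the table; this point is 54 mm above the table, on the beam (gauge x = 30 mm), 60 mm behind the moving jaw's face (on its -y side). The carriage's flat top, 38 mm above the table, is 36 mm wide and reaches from 15 to 95 mm behind that face.
- moving_jaw: The moving jaw: a steel bar 14 mm thick on a springy pivot (28 N m/rad about the vertical) on the carriage, over the beam's middle (gauge x = 30 mm). Origin at the pivot, at the jaw face, at table height; axes as the gauge's when square. It cocks when pressed away from the beam: about 0.5 degree for 5.5 N at 45 mm from the pivot.
- rod: Bystander: solid aluminium rod, Ø30 mm, 90 mm tall, standing on end. Origin under its centre. To be left alone.
- block: Bystander: solid square aluminium block, 30 x 30 mm, 85 mm tall, standing on end. Origin under its centre. To be left alone.
- retainer: Bystander: flat dark steel retaining ring, Ø30 mm, 8 mm thick, lying among the three parts. Origin under its centre. To be left alone.
- dropper: Bystander: small amber bottle, Ø32 mm, 75 mm tall. Origin under its centre. To be left alone.
- mount_a: Bystander: aluminium mirror mount (upright frame on a foot), 45 x 55 mm, 67 mm tall. Origin under its centre. To be left alone.
- mount_b: Bystander: a second mirror mount, the same as the other. Origin under its centre. To be left alone.
- hexkeys: Bystander: yellow hex-key holder, 30 x 70 mm, 22 mm tall, with keys sticking out. Origin under its centre. To be left alone.
- driver: Bystander: screwdriver with a blue handle, lying flat. To be left alone.

How it is judged:
By the outcome, as a careful person would: the job done as asked, in the order asked, and still so for the second after the job is handed in, with the robot touching nothing.
It also fails if it takes over 64 s, if anything falls off the work surface, if the arm or the gripper's body presses on something with over 40 N, if the wrist force passes 120 N, or if a joint passes its speed limit or range.

## Working session

There is one attempt and no reset: what is moved stays moved. The work goes in short steps, each a Python script; the robot and the scene stay as the last script left them, time stands still between calls to the robot, and variables do not carry over. Pictures are saved under pics/ and viewed, about 8 in all and at most 12, crops included, and the job is handed in when it is done.

```bash
mkdir -p pics; ls; python3 - <<'E'
from plant import r, vision, models, telemetry
import cv2, numpy as np
for c in ["scene","side"]:
    im=vision.snapshot(c); cv2.imwrite(f"pics/{c}0.png",im[:,:,::-1])
    k=vision.get_calibration(c); print(c,k)
    for n in ["tube_center","tube","gauge","thumb_post","moving_jaw","fixed_jaw","rod","block","dropper","retainer","mount_a","hexkeys"]:
        print(n,[(np.round(d["at"],3).tolist(),round(d["score"],2)) for d in models.mark_of(n,c)[:3]])
print(telemetry.current_t())
E
```

```text
pics
scene {'fx': 433.64539969545643, 'fy': 433.64539969545643, 'cx': 318.6101675721278, 'cy': 244.02332229975363, 'position': array([1.13050646, 0.09642009, 0.79809012]), 'orientation': array([-0.19059319,  0.55583667,  0.76495909, -0.26373741])}
tube_center [([0.474, -0.17, 0.042], 0.67)]
tube [([0.473, -0.172, 0.001], 0.67), ([0.471, -0.17, 0.045], 0.54)]
gauge [([0.577, 0.108, -0.004], 0.77), ([0.755, 0.219, 0.001], 0.27)]
thumb_post [([0.614, 0.06, 0.054], 0.95)]
moving_jaw [([0.607, 0.115, -0.007], 0.77)]
fixed_jaw [([0.613, 0.059, 0.058], 0.44)]
rod [([0.612, -0.174, -0.002], 0.95)]
block [([0.531, -0.326, -0.003], 0.87), ([0.773, -0.114, 0.002], 0.35)]
dropper [([0.68, -0.308, -0.0], 0.54)]
retainer [([0.546, -0.227, -0.002], 0.41)]
mount_a [([0.749, 0.066, 0.001], 0.68), ([0.757, 0.22, -0.001], 0.65)]
hexkeys [([0.749, 0.067, 0.002], 0.67), ([0.773, -0.116, 0.002], 0.56)]
side {'fx': 523.4316007691864, 'fy': 523.4316007691864, 'cx': 321.88251399601114, 'cy': 246.07917290416395, 'position': array([ 0.32505593, -0.84443805,  0.83262578]), 'orientation': array([-0.38329702,  0.90501088, -0.1730145 ,  0.06406778])}
tube_center []
tube [([0.478, -0.17, -0.005], 0.77)]
gauge [([0.573, 0.101, 0.002], 0.96)]
thumb_post [([0.617, 0.059, 0.055], 0.77)]
moving_jaw [([0.599, 0.115, -0.003], 0.58)]
fixed_jaw []
rod [([0.618, -0.173, -0.001], 0.96)]
block [([0.533, -0.325, -0.0], 0.8)]
dropper [([0.683, -0.307, -0.001], 0.83)]
retainer [([0.544, -0.226, -0.0], 0.64)]
mount_a [([0.754, 0.069, -0.002], 0.95), ([0.754, 0.218, -0.001], 0.8)]
hexkeys [([0.774, -0.115, -0.006], 0.84)]
1.3
```

View pics/scene0.png

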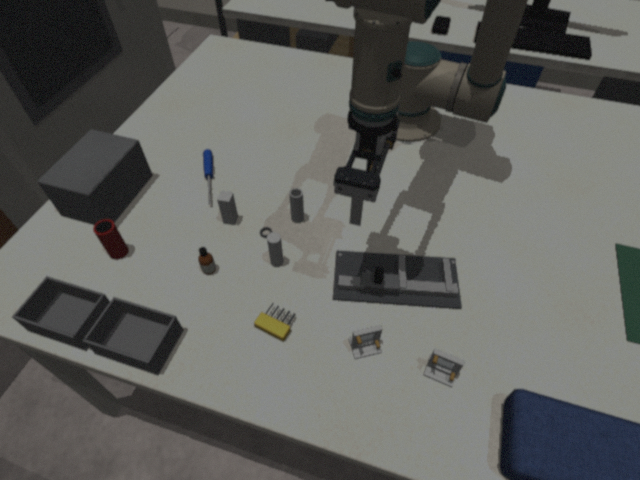

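View pics/side0.png

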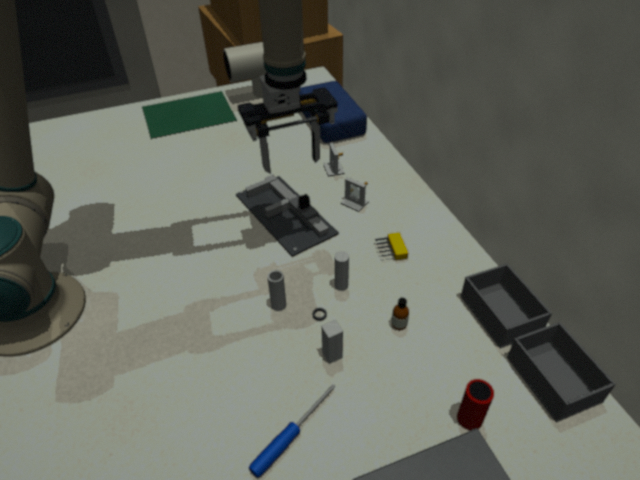

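Tube (hollow top) is at scene (297,205) / side (277,290). The caliper is at scene (397,278), with the fixed jaw at about (440,275) and the post at (378,275), so gauge +y is roughly world +y. Next I'll look at both from above with the wrist camera.

```bash
cat > h.py <<'E'
from plant import r, gripper_to, inverse_kinematics, vision, models, telemetry
import cv2, numpy as np
from scipy.spatial.transform import Rotation as R
def q2R(q): return R.from_quat([q[1],q[2],q[3],q[0]])
def down(yaw):  # tool z down, tool x at world angle yaw
    a=R.from_euler('z',yaw)*R.from_euler('x',np.pi); q=a.as_quat(); return [q[3],q[0],q[1],q[2]]
def ray(k,u,v,z):  # pixel -> world point at height z
    d=q2R(k["orientation"]).apply([(u-k["cx"])/k["fx"],(v-k["cy"])/k["fy"],1.]); p=np.array(k["position"])
    return p+d*(z-p[2])/d[2]
def proj(k,P):
    c=q2R(k["orientation"]).inv().apply(np.atleast_2d(P)-k["position"])
    return np.c_[k["cx"]+k["fx"]*c[:,0]/c[:,2],k["cy"]+k["fy"]*c[:,1]/c[:,2]]
def snap(c,f=None):
    k=vision.get_calibration(c); im=vision.snapshot(c)
    if f: cv2.imwrite("pics/"+f,im[:,:,::-1])
    return k,im
E
python3 - <<'E'
from h import *
import json
k=vision.get_calibration("wrist");print(k, telemetry.current_tool_rot())
Rt=q2R(telemetry.current_tool_rot()); print(Rt.inv().apply(k["position"]-telemetry.current_ee_pos()))
r.move_to([0.56,0.08,0.36],down(0))
k,im=snap("wrist","w1.png"); print(k)
for n in ["gauge","thumb_post","moving_jaw","fixed_jaw"]:
    print(n,[(np.round(d["at"],3).tolist(),round(d["score"],2)) for d in models.mark_of(n,"wrist")[:3]])
np.save("k1.npy",k,allow_pickle=True); print(telemetry.current_t(),telemetry.current_wrist_force())
E
```

```text
{'fx': 332.2653617993428, 'fy': 332.2653617993428, 'cx': 320.06752047751564, 'cy': 240.8460911365702, 'position': array([0.57534287, 0.07459826, 0.38487807]), 'orientation': array([ 1.28836671e-01,  9.91665712e-01, -4.55255292e-04,  1.46769189e-04])} [-1.99068976e-05  9.99999999e-01 -3.52952888e-06  4.60689494e-05]
[ 0.00032397 -0.07458046 -0.15437239]
{'fx': 332.2653617993428, 'fy': 332.2653617993428, 'cx': 320.06752047751564, 'cy': 240.8460911365702, 'position': array([0.56016193, 0.15436437, 0.51324717]), 'orientation': array([ 1.29278453e-01,  9.91608178e-01, -2.47280015e-04, -4.91912484e-04])}
gauge [([0.574, 0.101, -0.001], 0.7)]
thumb_post [([0.615, 0.063, 0.055], 0.73)]
moving_jaw [([0.602, 0.116, 0.004], 0.85)]
fixed_jaw [([0.75, 0.064, -0.001], 0.54)]
2.2083 [ 0.10079848 -0.02050855  0.23305156]
```

View pics/w1.png

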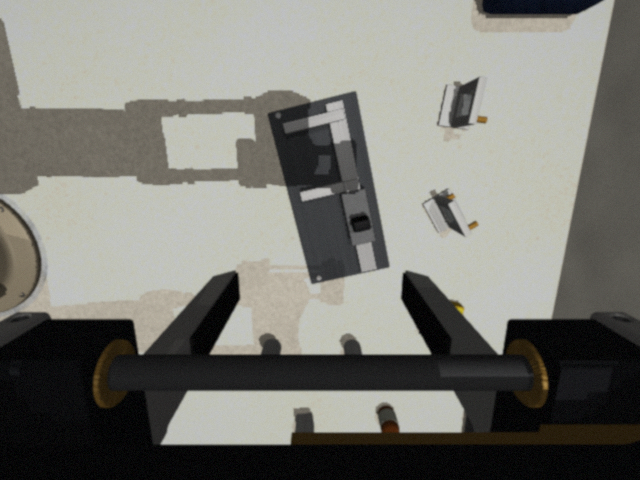

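The wrist view shows the plate corners at about (268,114), (356,92), (389,267) and (313,283), so yaw is roughly 13°. I'll fit the pose to the corners with subpixel refinement and overlay the model to check it.

```bash
cat >> h.py <<'E'
def g2w(g,P):
    P=np.atleast_2d(np.array(P,float)); return R.from_euler('z',g[2]).apply(P)+[g[0],g[1],0]
E
python3 - <<'E'
from h import *
from scipy.optimize import least_squares
k=np.load("k1.npy",allow_pickle=True).item(); im=cv2.imread("pics/w1.png"); gr=cv2.cvtColor(im,cv2.COLOR_BGR2GRAY)
# plate mask vs. light table
C=np.float32([[268,114],[356,92],[389,267],[313,283]])
C=cv2.cornerSubPix(gr,C.reshape(-1,1,2).copy(),(5,5),(-1,-1),(3,40,.01)).reshape(-1,2); print(C)
M=np.array([[-.065,.125,.008],[.065,.125,.008],[.065,-.145,.008],[-.065,-.145,.008]])
s=least_squares(lambda g:(proj(k,g2w(g,M))-C).ravel(),[.575,.102,.2]); g=s.x
print(g,np.degrees(g[2]),s.fun.round(1))
post=np.array([.615,.061,.054]); pg=R.from_euler('z',-g[2]).apply(post-[g[0],g[1],0]); print("post in gauge",pg,"opening",.09-.06-pg[1])
o=im.copy(); op=.03-pg[1]
def poly(P,c): cv2.polylines(o,[np.int32(np.round(proj(k,g2w(g,P))*8))],True,c,1,cv2.LINE_AA,3)
poly(M,(0,0,255)); 
poly([[-.045,.09,.031],[.018,.09,.031],[.018,.104,.031],[-.045,.104,.031]],(0,255,0))
poly([[-.045,.09-op,.031],[.018,.09-op,.031],[.018,.076-op,.031],[-.045,.076-op,.031]],(0,255,255))
y=.03-op; poly([[.018,y-.008,.07],[.042,y-.008,.07],[.042,y+.008,.07],[.018,y+.008,.07]],(255,0,255))
cv2.imwrite("pics/w1o.png",cv2.resize(o[70:300,230:430],None,fx=3,fy=3,interpolation=cv2.INTER_CUBIC)[:600]); np.save("g.npy",np.r_[g,op])
E
```

```text
[[267.1452  113.22999]
 [355.25082  90.70266]
 [388.92645 266.5171 ]
 [311.61475 283.575  ]]
[0.57507072 0.10278161 0.2312143 ] 13.247603446931869 [-0.7 -0.5  0.4 -0.6  0.8  0.7 -0.5  0.9]
post in gauge [ 0.02929205 -0.04981993  0.054     ] opening 0.0798199331676662
```

View pics/w1o.png

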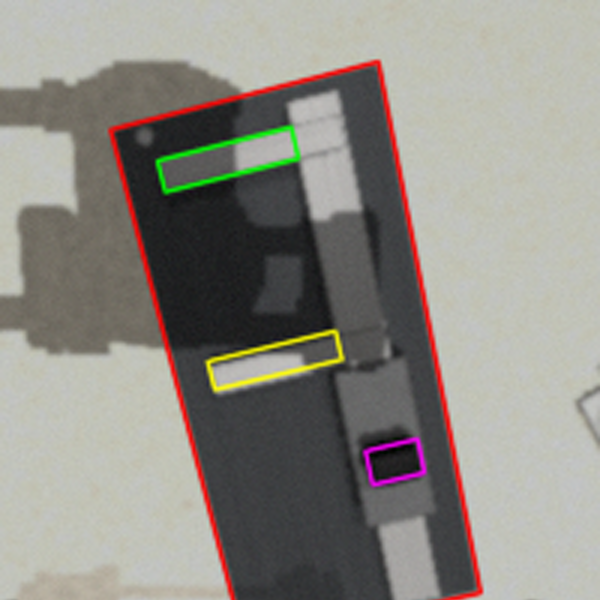

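The overlay matches the plate, jaws and post, with an opening of about 81 mm. Next is the tube.

```bash
python3 - <<'E'
from h import *
g=np.load("g.npy")
r.move_to([.475,-.171,.24],down(g[2]))
k,im=snap("wrist","w2.png"); np.save("k2.npy",k,allow_pickle=True)
for n in ["tube","tube_center"]:
    print(n,[(np.round(d["at"],4).tolist(),round(d["score"],2)) for d in models.mark_of(n,"wrist")[:3]])
m=models.regions_of("tube","wrist")
for d in m: 
    p=d["pixels"]; v,u=np.where(p); print(d["score"],len(u),u.min(),u.max(),v.min(),v.max())
print("nominal tcp axis px at z=.09,0",proj(k,[[.475,-.171,.09],[.475,-.171,0]]),telemetry.current_ee_pos(),telemetry.current_t())
E
```

```text
tube [([0.4753, -0.1728, -0.0009], 0.72)]
tube_center [([0.4738, -0.1711, 0.0455], 0.88)]
0.65 1209 303 336 205 251
nominal tcp axis px at z=.09,0 [[318.62338882 234.68134927]
 [318.8109254  216.93528674]] [ 0.47579224 -0.17031916  0.24048874] 3.525
```

View pics/w2.png

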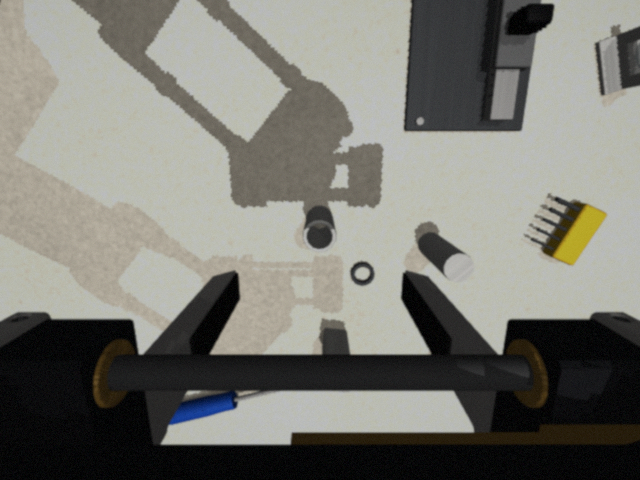

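The tube's rim centre is at (320,234), against a predicted (319,235), and nothing is near the finger paths. Pick it up and place it.

```bash
python3 - <<'E'
from h import *
g=np.load("g.npy"); q=down(g[2]); T=[.4752,-.1708]
r.move_l([*T,.071],rot=q,vel=.12)
gripper_to(.02,f_grip=15); d=telemetry.current_opening(); print("OD",d)
r.move_l([*T,.16],vel=.12); print("held",telemetry.current_opening(),telemetry.current_wrist_force())
P=g2w(g,[[-.012,.09-d/2-.007,0]])[0][:2]; print("place",P)
r.move_l([*P,.16],rot=q,vel=.2)
r.move_l([*P,.086],vel=.08); r.hold(.2)
f0=telemetry.current_wrist_force()
hit=r.move_l([*P,.075],vel=.012,guard=3.); z=telemetry.current_ee_pos(); print(hit,z,telemetry.current_wrist_force()-f0,telemetry.current_t())
np.save("p.npy",np.r_[P,d])
snap("scene","s1.png"); k,_=snap("side"); cv2.imwrite("pics/si1.png",cv2.resize(_[140:280,200:380,::-1],None,fx=4,fy=4))
E
```

```text
OD 0.032482931649276625
held 0.032806902009651286 [ 0.34628063 -0.04592029 -1.39289374]
place [0.54809169 0.16501371]
True [0.54797064 0.16499803 0.07890973] [ 0.40493861 -0.3972271   6.21718188] 10.7083
```

View pics/si1.png

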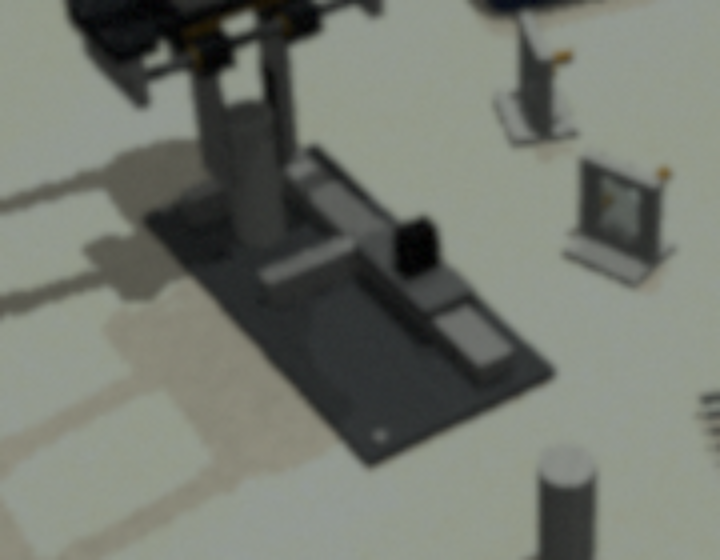

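The tube stands seated on the plate between the jaws and contact was felt at z=0.0789. Release, then check it.

```bash
python3 - <<'E'
from h import *
g=np.load("g.npy"); P=np.load("p.npy"); q=down(g[2])
gripper_to(.065); p=telemetry.current_ee_pos()
r.move_l([p[0],p[1],.17],vel=.1)
r.hold(.1); print(telemetry.current_wrist_force())
gripper_to(0.0,f_grip=10); print(telemetry.current_opening())
r.move_l([*g2w(g,[[.03,-.09,0]])[0][:2],.17],rot=q,vel=.2)
for c in ["side","scene"]:
    snap(c)
    for n in ["thumb_post","tube_center"]: print(c,n,[(R.from_euler('z',-g[2]).apply(np.array(d["at"])-[g[0],g[1],0]).round(4).tolist(),round(d["score"],2)) for d in models.mark_of(n,c)[:2]])
k,im=snap("side"); cv2.imwrite("pics/si2.png",cv2.resize(im[140:280,200:380,::-1],None,fx=4,fy=4)); print(telemetry.current_t())
E
```

```text
[ 0.06335249  1.19013261 -0.41108599]
0.0005106363223327266
side thumb_post [([0.0286, -0.0528, 0.0553], 0.78), ([-0.1389, -0.4061, 0.0011], 0.56)]
side tube_center [([-0.0092, 0.0647, 0.0538], 0.86)]
scene thumb_post [([0.029, -0.054, 0.0575], 0.97), ([-0.0272, -0.2794, 0.0002], 0.31)]
scene tube_center [([-0.0136, 0.0656, 0.0522], 0.83), ([-0.0298, -0.2767, -0.002], 0.7)]
15.0333
```

View pics/si2.png

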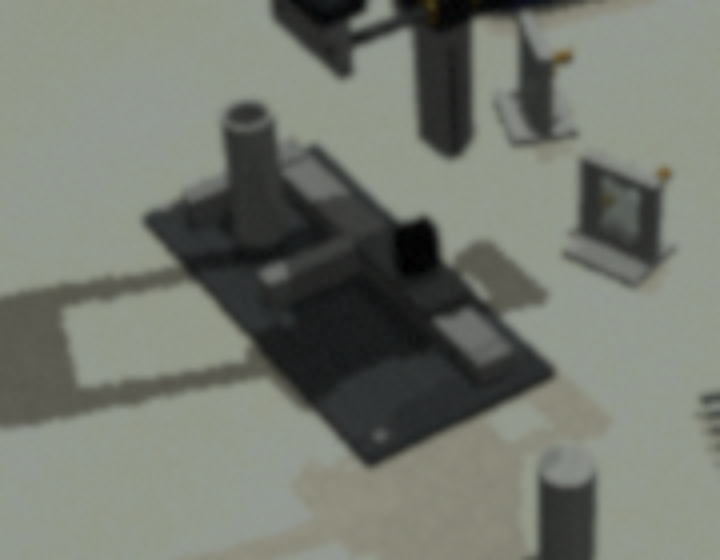

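The tube stands free between the open jaws. Now push the post, sensing friction as I go.

```bash
cat >> h.py <<'E'
g=np.load("g.npy") if __import__("os").path.exists("g.npy") else None
def gpos(): return R.from_euler('z',-g[2]).apply(np.array(telemetry.current_ee_pos())-[g[0],g[1],0])
def gf(n=5):  # mean wrist force in gauge axes
    F=[]
    for _ in range(n): F.append(telemetry.current_wrist_force()); r.hold(.02)
    return R.from_euler('z',-g[2]).apply(np.mean(F,0))
def gl(y,vel,guard=None,z=.071): return r.move_l(g2w(g,[[.03,y,z]])[0],vel=vel,guard=guard)
E
python3 - <<'E'
from h import *
print(gl(-.092,.1,guard=8)); r.hold(.3); f0=gf(); print("zero",f0, gpos())
print(gl(-.06,.02,guard=2.)); print("contact",gpos(),gf()-f0)
y=gpos()[1]
for t in (y+.01,y+.02,y+.03):
    print(gl(t,.02,guard=7.), gpos().round(4), (gf()-f0).round(2))
for i in range(3):
    t+=.0005; gl(t,.005); print(gpos().round(4),(gf()-f0).round(2))
np.save("f0.npy",np.r_[f0,y,t]); print(telemetry.current_t())
E
```

```text
False
zero [ 0.14448516 -0.10439136 -0.39118373] [ 0.03010793 -0.09201728  0.07128656]
True
contact [ 0.02963622 -0.06961649  0.07057195] [-0.38435854  0.36927033  0.45178106]
False [ 0.0299 -0.0594  0.071 ] [-1.03 -1.18 -0.13]
False [ 0.0301 -0.0492  0.0712] [-0.46 -1.09  1.2 ]
False [ 0.0302 -0.0393  0.0711] [ 0.18 -1.43  1.08]
[ 0.0302 -0.0392  0.071 ] [ 0.05 -1.84  1.71]
[ 0.0301 -0.039   0.071 ] [ 0.2  -2.96  0.51]
[ 0.0302 -0.0383  0.071 ] [ 0.92 -2.79  0.91]
20.925
```

```bash
python3 - <<'E'
from h import *
f0=np.load("f0.npy")[:3]
t=gpos()[1]+.0005
print(gl(t+.007,.01,guard=4.),gpos().round(4),(gf()-f0).round(2))
hit=gl(-.010,.005,guard=3.); print(hit,gpos().round(4)); f=gf()-f0; print(f.round(2),telemetry.current_t())
E
```

```text
False [ 0.03   -0.0305  0.071 ] [ 1.   -1.53  0.25]
True [ 0.0294 -0.0247  0.0705]
[0.54 0.07 0.6 ] 23.6833
```

```bash
python3 - <<'E'
from h import *
f0=np.load("f0.npy")[:3]; t=gpos()[1]; z=.071
for i in range(40):
    t+=.00015; gl(t,.005); r.hold(.1); f=gf(6)-f0
    if i%2==0 or f[1]<-4: print(i,round(t,5),gpos().round(5)[1],f.round(2))
    if f[1]<-6: break
print(telemetry.current_t())
E
```

```text
0 -0.02491 -0.02494 [-0.27 -0.27  0.53]
2 -0.02461 -0.02459 [-0.3  -0.17  0.32]
4 -0.02431 -0.02454 [-0.23 -1.41  0.52]
6 -0.02401 -0.02404 [-0.93 -3.34  0.05]
8 -0.02371 -0.02365 [-0.15 -3.92  0.26]
10 -0.02341 -0.02338 [-0.52 -3.45  0.52]
12 -0.02311 -0.0231 [-0.71 -3.47  0.32]
14 -0.02281 -0.02278 [ 0.03 -3.69  0.79]
16 -0.02251 -0.0225 [-0.82 -3.27  0.43]
18 -0.02221 -0.02221 [-0.13 -3.44  0.67]
20 -0.02191 -0.02189 [-0.72 -3.37  0.42]
22 -0.02161 -0.02158 [-0.16 -3.35  0.79]
24 -0.02131 -0.02129 [-0.15 -3.42  0.65]
26 -0.02101 -0.02102 [-0.57 -3.03  1.03]
28 -0.02071 -0.02068 [-0.47 -3.33  0.73]
30 -0.02041 -0.02051 [-0.44 -3.85  0.65]
31 -0.02026 -0.02041 [-0.42 -4.69  0.86]
32 -0.02011 -0.02032 [-0.11 -5.18  0.7 ]
33 -0.01996 -0.02028 [-0.61 -5.37  0.81]
34 -0.01981 -0.02024 [-0.64 -5.57  0.56]
35 -0.01966 -0.02022 [-0.37 -5.97  0.9 ]
36 -0.01951 -0.02015 [-0.26 -5.83  0.99]
37 -0.01936 -0.02011 [-0.45 -6.5   0.71]
40.9917
```

```bash
python3 - <<'E'
from h import *
f0=np.load("f0.npy")[:3]; t=-.01936
for i in range(8):
    t+=.0002; gl(t,.005); r.hold(.08); f=gf(5)-f0
    print(round(t,5),gpos().round(5)[1],f.round(2))
    if f[1]<-7.8: break
print(telemetry.current_t())
E
```

```text
-0.01916 -0.02007 [-0.38 -6.93  0.89]
-0.01896 -0.02003 [-0.32 -6.93  0.88]
-0.01876 -0.01998 [-0.2  -7.6   0.56]
-0.01856 -0.01989 [-0.59 -7.61  0.41]
-0.01836 -0.01988 [-0.49 -8.08  0.76]
43.075
```

```bash
python3 - <<'E'
from h import *
f0=np.load("f0.npy")[:3]
gl(-.0225,.01); y=gpos()[1]; gl(-.035,.05); print(y,(gf(3)-f0).round(2))
gl(-.035,.12,z=.2)
r.move_l([*g2w(g,[[-.02,-.05,0]])[0][:2],.25],vel=.25)
k,im=snap("wrist"); np.save("k3.npy",k,allow_pickle=True); cv2.imwrite("pics/w3.png",im[:,:,::-1]); cv2.imwrite("pics/w3c.png",cv2.resize(im[20:260,200:440,::-1],None,fx=2.5,fy=2.5,interpolation=cv2.INTER_CUBIC))
_,im=snap("side"); cv2.imwrite("pics/si3.png",cv2.resize(im[140:380,200:420,::-1],None,fx=2.5,fy=2.5)); print(telemetry.current_t())
E
```

```text
-0.021733059689160082 [ 0.39 -0.07  0.07]
45.8583
```

View pics/w3c.png

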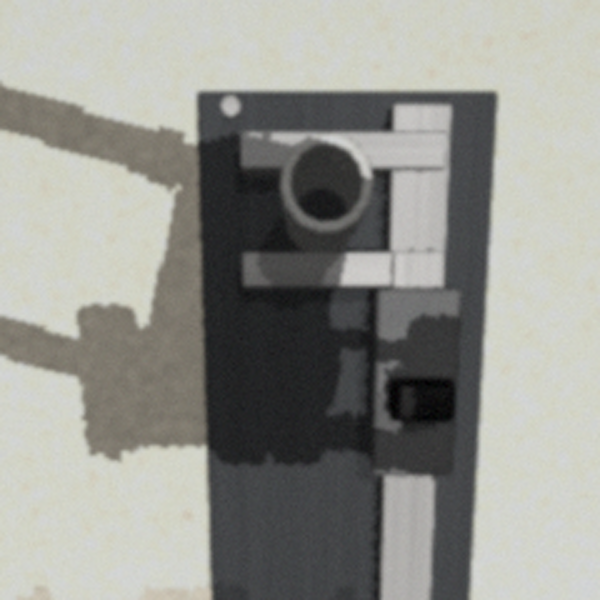

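View pics/si3.png

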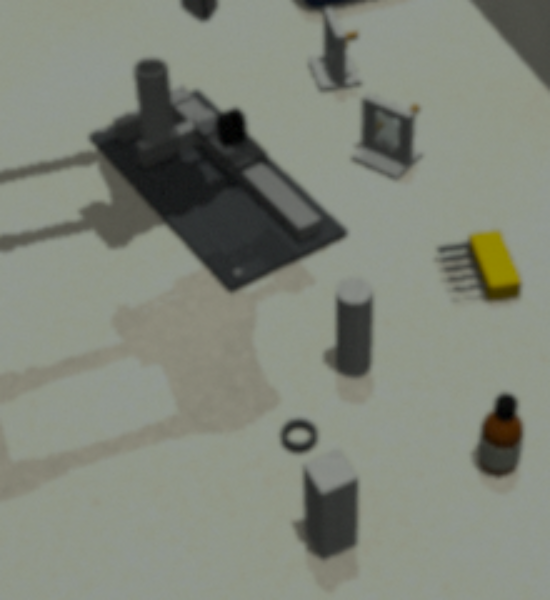

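```bash
python3 -c "
from h import *
print(telemetry.current_t()); r.sign_off()"
```

```text
45.8583
the job is handed in; nothing more can be done
```

The lens tube is standing upright on the caliper plate with both jaws closed on it, and I handed the job in at about 45.9 s of the 64 s limit.

- **Placing:** The gripper measured the tube at about 32.5 mm across. I lowered it until I felt the plate (about 6 N, slightly more than the 3 N stop I had set). I then let go, and the picture showed it standing free between the open jaws.
- **Closing:** I pushed the thumb post with closed fingers. Friction alone took about 3.0–3.4 N. I kept pushing in small steps to 8.1 N in total, so the jaws bear on the tube with about 5 N. At the stated stiffness that should cock the jaw by less than half a degree.
- **Last checks:** After I backed off, the wrist force read about zero. The wrist view showed the tube upright between both jaws, the jaw square by eye, and a gap of about 33.6 mm, which is within pixel error of the measured diameter. The rod, block, ring, bottle, hex-key holder and mirror mounts looked untouched. The screwdriver was outside that last view, but I never worked near it.
- **Not confirmed:** I could not measure the jaw pressure once the post was released. The 5 N figure is from the moment of pushing, and it may have eased since if only the roughly 3 N of friction holds the carriage.

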